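Level a test platform and zero its peak pointer

ROBOT

A 6-joint arm with a two-finger parallel gripper is mounted at the origin on the work surface. World frame = base frame: x ahead of the robot, y to its left, z up, the work surface at z = 0. Lengths are in mm, angles in rad, forces in N, time in s.
With the tool pointing down it reaches from about 325 to 875 mm from the base axis. Payload 4.4 kg.
Tool frame: the origin (TCP) lies on the centre line of the jaws, within the pads' length; the fingertips stand ahead of it and the grasp point (between the pads) lies 6 mm ahead of it (ctrl.tcp_to_tips is the z of the fingertips in the tool frame, in mm); z points along the fingers, y is the line along which they close (so a half turn about z gives the same grasp; the last joint's range is limited). The gripper opens to 85 mm and grips with 20 to 120 N. Pads are 22 mm wide; open, the fingers measure 114 mm over their backs; the gripper's body (76 mm by 85 mm) begins 54 mm behind the grasp point. The pads swing forward as they close: fully open they stand 13 mm farther back than shut.
Start: joints at [-1.437, 0.207, 1.542, -0, 1.393, -0.15], TCP at [161.543, -551.844, 256.282] pointing down, gripper open.
Joint ranges: [-2.73, 2.73], [-0.86, 2.22], [0.23, 2.46], [-1.11, 4.25], [0.08, 2.63], [-2.82, 2.82]. Speed limits (rad/s): [2.79, 2.79, 3.14, 3.14, 3.14, 3.14].

INTERFACE

Orientations are given as a 3x3 rotation matrix whose columns are the frame's x, y, z axes.
In Python, from plant import ctrl, sensors, optics gives the robot as it stands. Calls block until the motion is done:
- ctrl.move_ptp(position, orientation): joint-space move of the TCP to a pose.
- ctrl.move_l(position, rot=None, vel=150, threshold=None): straight line of the TCP; rot=None keeps the orientation; vel is the mean speed in mm/s. With threshold (N) it stops when the force on the tool has changed by that much, and returns True; else False.
- ctrl.set_joints(angles): joint-space move.
- ctrl.gripper_to(opening, force=None): finger opening in mm; force is the grip in N (None keeps the last); returns when the fingers have stopped.
- ctrl.hold(seconds).
- ctrl.solve_ik(position, orientation): joint angles nearest the present ones, or None.
- sensors.read_state(): the state.
- optics.grab_frame(name): name is "scene" or "top" or "wrist"; returns (picture, depth): 420x560x3 uint8, red, green, blue; 420x560 float32, mm along the optical axis (not along the pixel's ray), 0 where there is no reading.
- optics.camera_params(name): a dict with "mtx" (3x3 intrinsics, pixels), "R" (3x3) and "t" (3): a world point X has camera coordinates R X + t; the wrist camera has in their place "T_tool_cam" (4x4, takes a point from camera to tool coordinates, whose origin is the TCP and whose axes are the flange's). Camera axes: x right, y down, z forward; pixel columns grow to the right and rows downward; lengths in mm; the calibration is good to about 2 mm. A picture is of the moment at which its call begins: read the wrist's pose just before it. camera_params takes no time and is no camera call.
A pose or a line that the arm cannot do raises ctrl.MotionError and nothing moves.
- ctrl.finish_job(): hands the job in; it is judged then, once.
The state is a dict: "t": time; "q": joint angles; "qvel": joint speeds; "tau": joint torques, N m; "eef_pos": TCP position; "eef_rot": TCP orientation; "force": force on the tool from outside, world axes, zero at the start; "wrist_torque": the same for the moment, N m; "grip_width": finger opening in mm; "grasp_force": force on a finger pad.
Only numpy, scipy, OpenCV 4.12 (cv2) and the standard library are available. Lean on these libraries where they do the work, as an engineer would, in place of code of your own. Each camera call takes 0.05 s, during which the arm holds its last target. There are 200 camera calls.

TASK

Get the bench test stand ready for use: turn its two sloping foot knobs until the steel platform sits level in every direction, working the platform by its knobs only, never pushing on it. Also turn the peak pointer of the dial gauge beside it all the way back to its zero stop. Let go of everything and leave the yellow meter, the jar and the spanner where they are.

Things in the scene. Friction and masses are not known exactly. Their poses are not given: they have to be found in the camera images.
- stand: Grey fixed base of the levelling stand: plinth 190 x 250 x 30 mm. Origin: centre of its underside, on the bench; x away from the knobs (they are on the robot's side), y left, z up; always level, turned in yaw only. Above it lies a grey lower plate and on top the steel platform. In this frame the rear pivot of both is at (70, 0) mm, the left lifter rod at (-70, 90), the right one at (-70, -90).
- platform: The bare steel platform: plate 170 (x) x 220 (y) x 12 mm with three dark slots. Origin under the plate's middle, at the height of the rear pivot (62 mm over the bench at level), 32 mm below the upper face; axes as the stand's at level. It moves only with the knobs and stays where they leave it.
- platform_top (a point): Middle of the platform's upper face, 94 mm over the bench at level. z is the normal of the face: the platform is level when z is vertical. At the start a front corner may stand up to 40 mm higher or lower than at level.
- knob_left_grip (a point): Left foot knob (stand's +y), on the fixed base: black, fluted, round, 50 mm diameter, 40 mm tall. Point on its axis 22 mm above its underside, whose centre is at (-175, 115, 65) mm in the stand frame. z points out along the axis, which leans 30 degrees from vertical to the stand's -x; x, y turn with the knob. Its block's face is 8 mm below it; 55 mm is free round its sides.
- knob_right_grip (a point): Right foot knob (stand's -y), like the left, but on a block carried by the lower plate: it shifts a few mm and leans up to 6 degrees otherwise as the left knob is turned; z is its axis. At level its underside is at (-175, -115, 65) mm in the stand frame. Both knobs turn stiffly (0.2 N m), stay where left, may start 2.4 rad from level (regrasp) and have end stops 3.1 rad either side of level.
- lifter_left_top (a point): Top of the left lifter, under the lower plate. The left knob turned clockwise (seen looking onto it from outside) raises this by 6.8 mm per rad, anticlockwise lowers it: lower plate, platform and right knob together turn 0.045 rad per rad of knob about the line from the rear pivot to the right lifter, whose points stay.
- lifter_right_top (a point): Top of the right lifter, between lower plate and platform. The right knob turned clockwise raises the platform here by 6.8 mm per rad, anticlockwise lowers it: the platform alone turns 0.045 rad per rad of knob about the line from the rear pivot to the left lifter.
- peak_grip (a point): Point on the vertical axis of the gauge's reset knob, 25 mm above its underside, 69 mm over the bench. Black fluted round knob, 48 mm diameter, 36 mm tall, over a white dial on a fixed grey box 120 x 120 x 40 mm. It carries a black pointer, 49 mm from the axis to its tip along this frame's -x, 4 mm high. A steel stop pin 6 mm high stands at the dial's rim.
- peak (a joint): Angle of the peak pointer from its zero stop, rad: 0 where the pointer rests against the stop (pin at the dial's rim), growing clockwise seen from above; turn anticlockwise to go back. A firm end stop at 0; friction about 0.12 N m.
- meter: Loose yellow meter, 140 x 85 x 36 mm, lying flat; origin at the centre of its underside, long side along x. Bystander.
- flux_jar: Loose amber jar with a black cap, 56 mm diameter, 80 mm tall; origin at the centre of its underside. Bystander.
- spanner: Loose steel spanner 180 mm long lying flat along its x; origin under its middle. Bystander.
Mind the look-alikes: they are no part of the job. Of the things like the part that bears peak_grip, leave any that is brown; of the rest the larger one is meant.

How it is judged:
By the outcome, as a careful person would: the job done as asked, in the order asked, and still so for the second after the job is handed in, with the robot touching nothing.
It also fails if it takes over 67 s, if anything falls off the work surface, if the arm or the gripper's body presses on something with over 40 N, if the wrist force passes 120 N, or if a joint passes its speed limit or range.

## Working session

There is one attempt and no reset: what is moved stays moved. The work goes in short steps, each a Python script; the robot and the scene stay as the last script left them, time stands still between calls to the robot, and variables do not carry over. Pictures are saved under pics/ and viewed, at most 10 in all, crops included, and the job is handed in when it is done.

```bash
ls; mkdir -p pics; python3 - <<'E'
from plant import ctrl,sensors,optics
import cv2,numpy as np
for n in("scene","top"):
    p,d=optics.grab_frame(n); cv2.imwrite(f"pics/{n}0.png",p[:,:,::-1]); np.save(f"pics/{n}0.npy",d)
    c=optics.camera_params(n); print(n,c)
print(optics.camera_params("wrist"),ctrl.tcp_to_tips,sensors.read_state()["t"])
E
```

```text
pics
scene {'mtx': array([[525.72016427,   0.        , 292.46731511],
       [  0.        , 525.72016427, 211.4691739 ],
       [  0.        ,   0.        ,   1.        ]]), 'R': array([[ 0.00812847,  0.9998685 , -0.01403276],
       [ 0.82773732, -0.0146015 , -0.56092578],
       [-0.56105692, -0.00705597, -0.82774715]]), 't': array([  13.14489805, -373.56084442, 1823.27650209])}
top {'mtx': array([[517.37351119,   0.        , 277.466973  ],
       [  0.        , 517.37351119, 207.9567476 ],
       [  0.        ,   0.        ,   1.        ]]), 'R': array([[-0.01378232, -0.99985452, -0.01004959],
       [-0.9980918 ,  0.01436163, -0.06005419],
       [ 0.06018978,  0.00920273, -0.99814453]]), 't': array([  -2.78103591,  499.54903424, 1547.7982172 ])}
{'mtx': array([[304.03586081,   0.        , 278.70898004],
       [  0.        , 304.03586081, 209.30846933],
       [  0.        ,   0.        ,   1.        ]]), 'T_tool_cam': array([[ 4.67251946e-04, -9.53197740e-01, -3.02347233e-01,
         7.64756962e+01],
       [ 9.99999606e-01,  6.73401944e-04, -5.77592351e-04,
         7.42783543e-01],
       [ 7.54160939e-04, -3.02346845e-01,  9.53197680e-01,
        -1.18146672e+02],
       [ 0.00000000e+00,  0.00000000e+00,  0.00000000e+00,
         1.00000000e+00]])} 25.0 0.1
```

View pics/scene0.png

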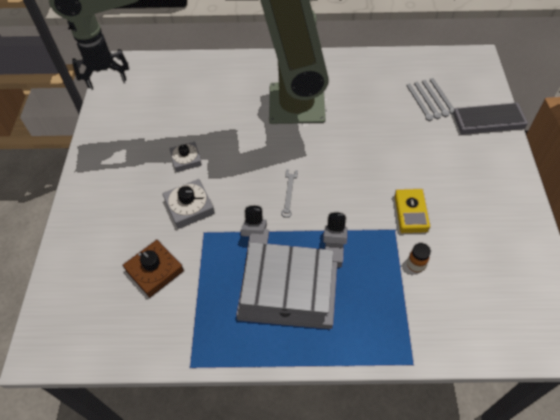

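View pics/top0.png

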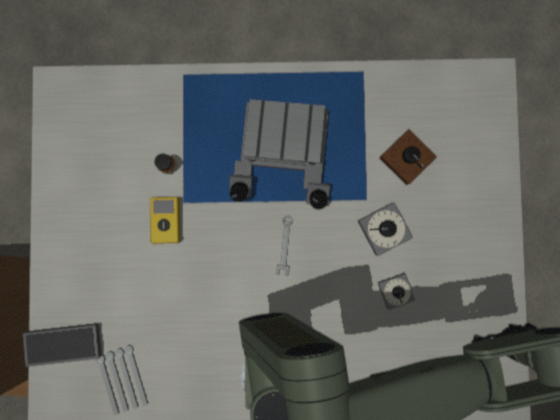

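The dial candidates in the top image are the brown one (408,157), the large grey one (386,229) and the small grey one (397,291). The large grey one is meant: it isn't brown, and it's the larger of the other two. The knobs are at (240,188) on the left and (318,198) on the right.

```bash
cat > h.py <<'E'
from plant import ctrl,sensors,optics
import cv2,numpy as np
def cloud(name,d=None,R=None,t=None):
    "world points HxWx3 (nan if no depth)"
    if d is None: raise ValueError
    c=optics.camera_params(name);K=c["mtx"]
    v,u=np.mgrid[:d.shape[0],:d.shape[1]]
    P=np.stack([(u-K[0,2])/K[0,0]*d,(v-K[1,2])/K[1,1]*d,d],-1)
    P[d<=0]=np.nan
    if name=="wrist":
        T=c["T_tool_cam"]; P=P@T[:3,:3].T+T[:3,3]
        return P@R.T+t
    return (P-c["t"])@c["R"]
def plane(P):
    "robust plane fit -> centre, upward normal, inlier rms"
    P=P[np.isfinite(P).all(-1)].reshape(-1,3)
    for _ in range(8):
        c=P.mean(0);n=np.linalg.svd(P-c,full_matrices=False)[2][2];n*=np.sign(n[2])
        r=(P-c)@n; P=P[abs(r)<max(2*r.std(),1.5)]
    return c,n,r.std(),len(P)
def wrist():
    s=sensors.read_state(); p,d=optics.grab_frame("wrist")
    return p,d,cloud("wrist",d,s["eef_rot"],np.array(s["eef_pos"]))
E
python3 - <<'E'
from h import *
np.set_printoptions(precision=3,suppress=True)
for n,box in(("top",(255,105,320,155)),("scene",(255,250,325,310))):
    d=np.load(f"pics/{n}0.npy");P=cloud(n,d);x0,y0,x1,y1=box
    print(n,plane(P[y0:y1,x0:x1]))
    pts={"top":dict(kl=(240,188),kr=(318,198),peak=(387,228),jar=(164,162),met=(164,225),plat=(286,132),small=(398,292),corner=(370,217),sp=(284,240)),
      "scene":dict(kl=(337,220),kr=(254,214),peak=(187,195),jar=(421,250))}[n]
    for k,(u,v) in pts.items(): print(k,np.nanmedian(P[v-2:v+3,u-2:u+3].reshape(-1,3),0))
I=cv2.imread("pics/top0.png")
a=cv2.resize(I[85:215,225:345],None,fx=4,fy=4,interpolation=2)
b=cv2.resize(I[195:265,350:420],(320,320),interpolation=2)
o=np.zeros((520,800,3),np.uint8);o[:,:480]=a;o[:320,480:]=b;cv2.imwrite("pics/c1.png",o)
E
```

```text
top (array([720.404, -40.72 , 100.667]), array([0.08 , 0.026, 0.996]), np.float64(2.2744858994210695), 2754)
kl [552.046  95.158 109.141]
kr [ 520.637 -126.545  105.559]
peak [ 433.142 -324.928   80.846]
jar [634.637 318.467  80.564]
met [452.075 328.706  39.243]
plat [713.029 -38.217 101.713]
small [ 247.382 -356.309   58.49 ]
corner [ 467.073 -284.187   42.072]
sp [402.593 -28.187   5.895]
scene (array([723.298, -23.699,  98.638]), array([0.081, 0.027, 0.996]), np.float64(1.8401856207414242), 3486)
kl [554.902 104.347 108.52 ]
kr [ 531.014 -120.943  109.859]
peak [ 445.033 -319.071   79.649]
jar [635.944 323.915  81.454]
```

View pics/c1.png

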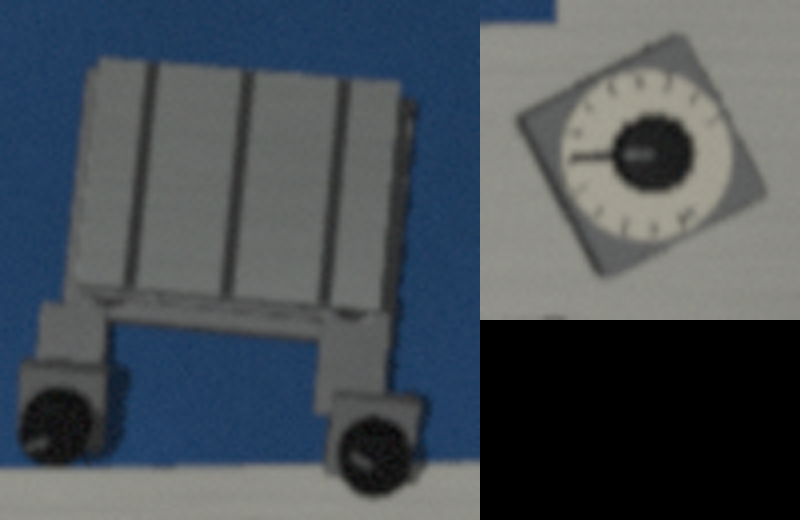

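The crop confirms the large grey dial. Its pointer points image-left, with the tip at (570,157), and there is a dark mark, probably the pin, near (685,215). The platform's front stands high. Next I'll work out the stand pose and go to a pre-grasp view of the left knob.

```bash
cat >> h.py <<'E'
def Rz(a): return np.array([[np.cos(a),-np.sin(a),0],[np.sin(a),np.cos(a),0],[0,0,1]])
def frame(axis,yhint):
    "tool orientation pointing against axis, closing direction along yhint"
    z=-axis/np.linalg.norm(axis);y=yhint-z*(yhint@z);y/=np.linalg.norm(y)
    return np.stack([np.cross(y,z),y,z],1)
E
python3 - <<'E'
from h import *
np.set_printoptions(precision=3,suppress=True)
for n,kb,kr,pb,tb in(("top",(222,170,258,206),(300,180,336,216),(235,90,340,175),(60,80,150,150)),("scene",(322,205,352,235),(240,200,268,230),(235,240,342,318),(210,80,260,150))):
    d=np.load(f"pics/{n}0.npy");P=cloud(n,d);I=cv2.imread(f"pics/{n}0.png").max(2)
    print(n,"table",plane(P[tb[1]:tb[3],tb[0]:tb[2]]))
    for x0,y0,x1,y1 in(kb,kr):
        Q=P[y0:y1,x0:x1];q=Q[(I[y0:y1,x0:x1]<50)&(Q[...,2]>80)]
        print("knob",len(q),q.min(0),q.max(0),np.median(q,0))
    x0,y0,x1,y1=pb;Q=P[y0:y1,x0:x1].reshape(-1,3);q=Q[Q[:,2]>84]
    q=q[(I[y0:y1,x0:x1].reshape(-1)[Q[:,2]>84]>60)]
    print(cv2.minAreaRect(q[:,:2].astype(np.float32)))
# candidate reach test
yaw=-.12;ax=Rz(yaw)@np.array([-.5,0,.866]);g=np.array([560,100,84.])
for phi in np.arange(-3,3.1,.5):
    y=Rz(yaw)@np.array([0,1,0]);R=frame(ax,y);R=R@Rz(phi)
    print(phi,ctrl.solve_ik(g+ax*100,R),ctrl.solve_ik(g+ax*6,R) is not None)
E
```

```text
top table (array([797.496, 521.409,   0.997]), array([0.001, 0.   , 1.   ]), np.float64(2.64483040144468), 5378)
knob 264 [518.82   76.753  81.964] [572.169 125.252 116.773] [544.208  98.96  101.117]
knob 263 [ 492.603 -153.247   83.762] [ 548.309 -103.337  119.037] [ 520.391 -127.669  102.372]
((719.2259521484375, -32.37322235107422), (219.91046142578125, 171.89353942871094), 83.77562713623047)
scene table (array([  47.636, -212.074,    1.346]), array([0.002, 0.   , 1.   ]), np.float64(2.2730660651597425), 2958)
knob 246 [521.519  80.854  80.206] [576.089 124.439 115.167] [556.225 101.789 100.23 ]
knob 241 [ 494.16  -145.126   80.24 ] [ 547.109 -102.998  115.662] [ 531.65  -124.767  101.154]
((714.88037109375, -30.135597229003906), (220.178955078125, 173.85665893554688), 83.866455078125)
-3.0 [ 0.1   -0.051  2.102 -0.199  0.586  2.07 ] True
-2.5 [ 0.1   -0.051  2.102 -0.199  0.586  2.57 ] True
-2.0 None False
-1.5 [ 0.1   -0.051  2.102 -0.199  0.586 -2.713] True
-1.0 [ 0.1   -0.051  2.102 -0.199  0.586 -2.213] True
-0.5 [ 0.1   -0.051  2.102 -0.199  0.586 -1.713] True
0.0 [ 0.1   -0.051  2.102 -0.199  0.586 -1.213] True
0.5 [ 0.1   -0.051  2.102 -0.199  0.586 -0.713] True
1.0 [ 0.1   -0.051  2.102 -0.199  0.586 -0.213] True
1.5 [ 0.1   -0.051  2.102 -0.199  0.586  0.287] True
2.0 [ 0.1   -0.051  2.102 -0.199  0.586  0.787] True
2.5 [ 0.1   -0.051  2.102 -0.199  0.586  1.287] True
3.0 [ 0.1   -0.051  2.102 -0.199  0.586  1.787] True
```

```bash
python3 - <<'E'
from h import *
np.set_printoptions(precision=2,suppress=True)
yaw=-.108;ax=Rz(yaw)@np.array([-.5,0,.866]);g=np.array([544,102,84.])
R=frame(ax,Rz(yaw)[:,1])@Rz(.6)
ctrl.move_ptp(g+ax*126,R);ctrl.gripper_to(70)
p,d,P=wrist();print(sensors.read_state()["t"])
cv2.imwrite("pics/w1.png",p[:,:,::-1]);np.save("pics/w1.npy",P)
o=Rz(yaw).T@(np.nan_to_num(P,nan=-9e3)-g).reshape(-1,3).T   # stand axes about g
m=(p.max(2).reshape(-1)<60)&(np.abs(o[0])<60)&(abs(o[1])<60)&(o[2]>-25)
Q=P.reshape(-1,3)[m];h=(Q-g)@ax
print(len(Q),np.percentile(h,[1,50,90,99]))
T=Q[h>np.percentile(h,95)-6];c,n,s,k=plane(T);print("top",c,n,s,k,"expected",g+18*ax,ax)
print(cv2.minEnclosingCircle(((T-g)@R[:,:2]).astype(np.float32)))
E
```

```text
3.0667
7455 [ -8.03 140.49 168.64 176.58]
top [497.03 149.75 251.97] [ 0.67 -0.59  0.45] 0.604395896377541 848 expected [535.05 102.97  99.59] [-0.5   0.05  0.87]
((0.5291609764099121, 52.21717071533203), 16.537334442138672)
```

View pics/w1.png

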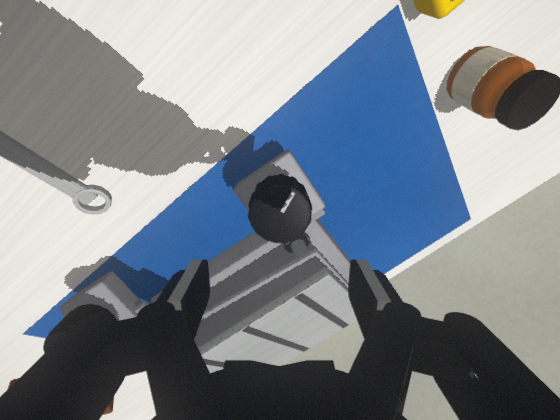

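The knob is at (280,208), with the fingers either side at columns 200 and 360, so it is centred. I'll fit the top face from that window only.

```bash
cat >> h.py <<'E'
def knob(P,p,g,ax,r=45,lo=-30,hi=45):
    "dark points near expected grip -> top face centre (from circle of the top slice), normal"
    with np.errstate(invalid='ignore'):
        v=P-g;h=v@ax;rad=np.linalg.norm(v-h[...,None]*ax,axis=-1)
        m=(p.max(2)<75)&(rad<r)&(h>lo)&(h<hi)
    Q=P[m];h=(Q-g)@ax;t=np.percentile(h,90)
    T=Q[abs(h-t)<5];c,n,s,k=plane(T)
    R=frame(ax,np.array([0,1.,0]));uv=((T-c)@R[:,:2]).astype(np.float32)
    (x,y),rr=cv2.minEnclosingCircle(uv)
    lohi=np.percentile(uv,[1,99],0);mid=lohi.mean(0)
    ctr=lambda a:c+R[:,:2]@np.array(a)
    return dict(c=c,n=n,s=s,k=k,circ=ctr((x,y)),rr=rr,mid=ctr(mid),ext=lohi[1]-lohi[0],hpct=np.percentile(h,[2,50,98]))
E
python3 - <<'E'
from h import *
np.set_printoptions(precision=2,suppress=True)
yaw=-.108;ax=Rz(yaw)@np.array([-.5,0,.866]);g=np.array([544,102,84.])
P=np.load("pics/w1.npy");p=cv2.imread("pics/w1.png")
m=np.zeros(p.shape[:2],bool);m[165:252,240:320]=1;P2=P.copy();P2[~m]=np.nan
for k,v in knob(P2,p,g,ax).items():print(k,v)
print("exp top",g+18*ax,ax)
print("plat",plane(P[320:350,255:300]),plane(P[280:290,260:290]))
print("table",plane(P[60:150,220:300]),plane(P[100:140,400:420]))
E
```

```text
c [532.86 102.91  99.79]
n [-0.5   0.06  0.86]
s 0.6262715123038916
k 2561
circ [533.32 103.34 100.03]
rr 24.838594436645508
mid [532.93 103.92  99.77]
ext [45.88 45.61]
hpct [-11.2   19.08  20.56]
exp top [535.05 102.97  99.59] [-0.5   0.05  0.87]
plat (array([697.04, -22.26, 101.18]), array([0.08, 0.03, 1.  ]), np.float64(0.3208312501687913), 1344) (array([653.18,  18.75,  68.13]), array([ 0.02, -0.05,  1.  ]), np.float64(0.4246107661048178), 293)
table (array([505.06, 138.11,   0.88]), array([-0.01, -0.  ,  1.  ]), np.float64(0.6327915760324885), 6950) (array([637.08, 251.8 ,   1.67]), array([0., 0., 1.]), np.float64(0.5530478604038186), 792)
```

```bash
cat >> h.py <<'E'
def turn(g,ax,R,ang,op=70,back=110,force=60):
    "grip knob at g from R, turn it by ang anticlockwise (seen from outside), let go, back off"
    ctrl.move_l(g+ax*6,R,vel=120)
    ctrl.gripper_to(44,force=force); s=sensors.read_state(); print("grip",s["grip_width"],s["grasp_force"],s["force"])
    q=np.array(s["q"]);q[5]-=ang; ctrl.set_joints(q); s=sensors.read_state()
    print("turned",np.array(s["q"])[5]-q[5]+0,s["force"],s["wrist_torque"],s["eef_pos"]-(g+ax*6))
    ctrl.gripper_to(op); R2=np.array(sensors.read_state()["eef_rot"])
    ctrl.move_l(g+ax*(6+back),R2,vel=200); print("t",sensors.read_state()["t"])
E
python3 - <<'E'
from h import *
np.set_printoptions(precision=3,suppress=True)
yaw=-.108;ax=Rz(yaw)@np.array([-.5,0,.866]);g=np.array([542,102.3,84.2])
R=frame(ax,Rz(yaw)[:,1])@Rz(.6)
turn(g,ax,R,1.12)
p,d,P=wrist();cv2.imwrite("pics/w2.png",p[:,:,::-1]);np.save("pics/w2.npy",P)
# go to right knob
O=np.array([714.5,-32,0]);gr=O+Rz(yaw)@np.array([-186,-115,84.05])
ctrl.move_ptp(gr+ax*126,frame(ax,Rz(yaw)[:,1])@Rz(1.2))
p,d,P=wrist();cv2.imwrite("pics/w3.png",p[:,:,::-1]);np.save("pics/w3.npy",P);print(gr,sensors.read_state()["t"],sensors.read_state()["q"])
E
```

```text
grip 48.63005350427589 60.876211524009705 [-3.617  3.198  4.648]
turned 0.0005951257238956398 [ 1.119  4.174 -2.31 ] [0.511 0.304 0.432] [0.636 1.064 1.602]
t 6.6
[ 517.188 -126.281   84.05 ] 7.6167 [-0.588 -0.242  2.21   0.353  0.735 -1.064]
```

View pics/w3.png

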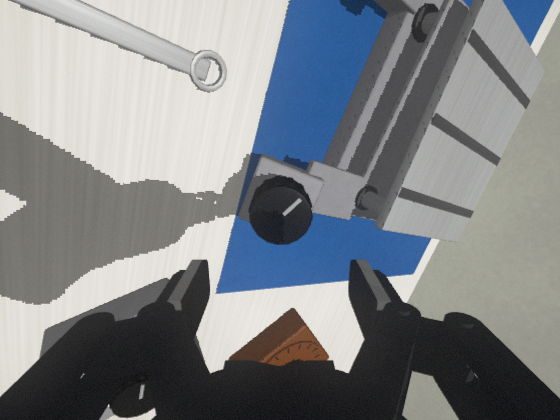

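The right knob is at (281,210) and the platform face spans columns 400–540, so I can fit both from this frame.

```bash
cat >> h.py <<'E'
yaw=-.108;O=np.array([714.5,-32,0.]);AX=Rz(yaw)@np.array([-.5,0,.866])
def level(P):
    "platform normal in stand axes and the lifter heights above level -> knob turns needed (anticlockwise)"
    S=(P-O)@Rz(yaw)
    with np.errstate(invalid='ignore'):
        m=(abs(S[...,0])<78)&(abs(S[...,1])<103)&(S[...,2]>82)&(S[...,2]<135)
    c,n,s,k=plane(S[m]);hl=140*n[0]-90*n[1];hr=140*n[0]+90*n[1]
    return n[:2],c,s,k,np.array([hl,hr])/6.8/n[2]
E
python3 - <<'E'
from h import *
np.set_printoptions(precision=4,suppress=True)
for n in("w1","w2","w3"): print(n,level(np.load(f"pics/{n}.npy")))
for n in("top","scene"): print(n,level(cloud(n,np.load(f"pics/{n}0.npy"))))
P=np.load("pics/w3.npy");p=cv2.imread("pics/w3.png")
m=np.zeros(p.shape[:2],bool);m[165:252,240:320]=1;P[~m]=np.nan
g=O+Rz(yaw)@np.array([-186,-115,84.05])
for k,v in knob(P,p,g,AX).items():print(k,v)
print("exp top",g+18*AX,AX)
E
```

```text
w1 (array([0.0748, 0.0329]), array([-14.9253,  21.1508, 100.4647]), np.float64(0.3084794119430254), 5938, array([1.1076, 1.9821]))
w2 (array([0.0476, 0.0753]), array([-15.2107, -23.4533, 100.8371]), np.float64(0.32994421476237273), 8659, array([-0.0178,  1.9846]))
w3 (array([0.0481, 0.0754]), array([-11.6973,   7.6444,  98.1868]), np.float64(0.3903559070014776), 15755, array([-0.0079,  1.9959]))
top (array([0.0756, 0.0359]), array([ -0.6333,   0.3644, 100.899 ]), np.float64(2.251713350101587), 3174, array([1.0847, 2.0381]))
scene (array([0.0766, 0.0353]), array([ 2.4317,  0.7355, 99.3643]), np.float64(1.848176228817235), 3925, array([1.1143, 2.0523]))
c [ 507.0516 -124.3246   99.683 ]
n [-0.499   0.0621  0.8644]
s 0.6162926074884106
k 2619
circ [ 507.3938 -124.8768   99.9138]
rr 24.801057815551758
mid [ 507.3597 -124.0201   99.8409]
ext [45.9374 45.2232]
hpct [-11.6014  18.5093  19.9884]
exp top [ 508.2403 -125.3109   99.638 ] [-0.4971  0.0539  0.866 ]
```

```bash
python3 - <<'E'
from h import *
np.set_printoptions(precision=4,suppress=True)
g=np.array([507.2,-124.5,99.8])-18*AX
R=frame(AX,Rz(yaw)[:,1])@Rz(2.3)
ctrl.move_ptp(g+AX*80,R); print(sensors.read_state()["q"])
turn(g,AX,R,2.0)
p,d,P=wrist();np.save("pics/w4.npy",P);print(level(P))
# view pose over the platform, pointing down, then over the gauge
ctrl.move_ptp(np.array([660,-40,300.]),np.array([[-1,0,0],[0,1,0],[0,0,-1.]]))
p,d,P=wrist();np.save("pics/w5.npy",P);print(level(P))
print("table",plane(P[np.isfinite(P).all(-1)&(abs(P[...,2])<8)]),plane(P[(abs(P[...,2]-94)<20)]))
cv2.imwrite("pics/w5.png",p[:,:,::-1]);print(sensors.read_state()["t"])
E
```

```text
[-0.5562 -0.1099  2.1995  0.3901  0.6088  0.0063]
grip 48.70060647129369 60.46083390712738 [-5.8054  1.3057  6.1264]
turned 0.0002283949483481429 [ 8.0926  1.5973 -6.9186] [ 0.1448 -0.0401 -0.0579] [ 0.6303 -0.0541  1.7443]
t 12.475
(array([-0.0013, -0.    ]), array([-16.4273,  18.2943,  94.9068]), np.float64(0.3482012534912881), 7372, array([-0.0261, -0.0262]))
(array([-0.0009, -0.0001]), array([-8.182 , -2.5882, 94.6576]), np.float64(0.6336696775335147), 21175, array([-0.0176, -0.0194]))
table (array([662.0785, -28.0896,   1.0276]), array([-0.0007, -0.0012,  1.    ]), np.float64(0.720873637762916), 115583) (array([699.3583, -33.8082,  94.6598]), array([ 0.0001, -0.0001,  1.    ]), np.float64(0.6332285231388914), 24537)
13.5333
```

The platform is level to about 1 mrad. Next is the gauge.

```bash
python3 - <<'E'
from h import *
np.set_printoptions(precision=2,suppress=True)
D=np.array([[-1,0,0],[0,1,0],[0,0,-1.]])
ctrl.move_ptp(np.array([438,-322,230.]),D@Rz(1.2));print(sensors.read_state()["q"])
p,d,P=wrist();np.save("pics/w6.npy",P)
cv2.imwrite("pics/w6.png",p[:,:,::-1])
g=np.array([438,-322,69.]);M=P.copy();M[:,:200]=np.nan;M[:,360:]=np.nan;M[270:]=np.nan
for k,v in knob(M,p,g,np.array([0,0,1.])).items():print(k,v)
print(sensors.read_state()["t"])
E
```

```text
[-0.79  0.16  1.65  0.    1.33 -1.16]
c [ 430.29 -328.31   80.42]
n [-0.  0.  1.]
s 0.6321717160150747
k 1770
circ [ 430.68 -328.37   80.42]
rr 24.50644302368164
mid [ 430.26 -327.76   80.42]
ext [44.53 43.47]
hpct [-21.39  11.19  12.71]
14.95
```

View pics/w6.png

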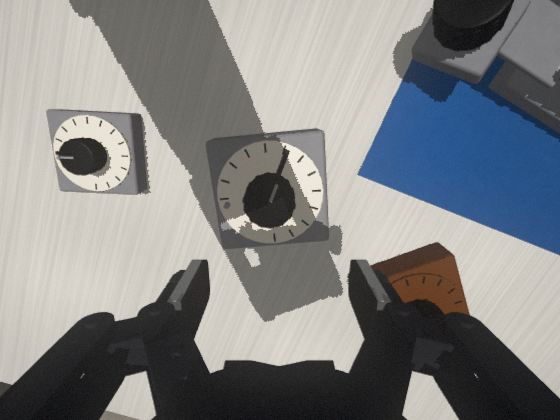

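The knob is at (269,200), the pointer tip at (287,150), and the grey stop pin at (227,205). The travel is about 117° anticlockwise. I'll grip slightly high to clear the pin, then turn until the wrist torque shows the stop.

```bash
python3 - <<'E'
from h import *
np.set_printoptions(precision=3,suppress=True)
P=np.load("pics/w6.npy");c=np.array([430.5,-328.2,71.5])
ang=lambda u,v:np.arctan2(*(np.nanmedian(P[v-1:v+2,u-1:u+2].reshape(-1,3),0)-c)[[1,0]])
a,b=ang(286,153),ang(227,205);tr=(b-a)%(2*np.pi);print("pointer",a,"pin",b,"travel",tr)
D=np.array([[-1,0,0],[0,1,0],[0,0,-1.]])@Rz(2.9);Z=np.array([0,0,1.])
ctrl.move_ptp(c+Z*90,D);ctrl.move_l(c+Z*6,vel=120)
ctrl.gripper_to(40,force=40);s=sensors.read_state();print(s["grip_width"],s["grasp_force"],s["q"][5])
q=np.array(s["q"]);tz0=s["wrist_torque"][2];q0=q[5]
q[5]=q0-(tr-.3);ctrl.set_joints(q);tz=sensors.read_state()["wrist_torque"][2];print(tz0,tz)
for i in range(16):
    q[5]-=.035;ctrl.set_joints(q);s=sensors.read_state();t=s["wrist_torque"][2];print(round(q0-q[5],3),round(t,3))
    if abs(t-tz)>.25: break
ctrl.gripper_to(70);ctrl.move_l(c+Z*140,vel=200)
p,d,P=wrist();cv2.imwrite("pics/w7.png",p[:,:,::-1]);np.save("pics/w7.npy",P);print(sensors.read_state()["t"])
E
```

```text
pointer 1.5733503366093244 pin -2.5314255313961125 travel 2.1784094391741498
47.120269521951144 41.18215262889862 0.5179811718263196
-0.061088411400999805 -0.03002048807231566
1.913 0.15
1.948 0.152
1.983 0.107
2.018 0.14
2.053 -0.444
21.7417
```

View pics/w7.png

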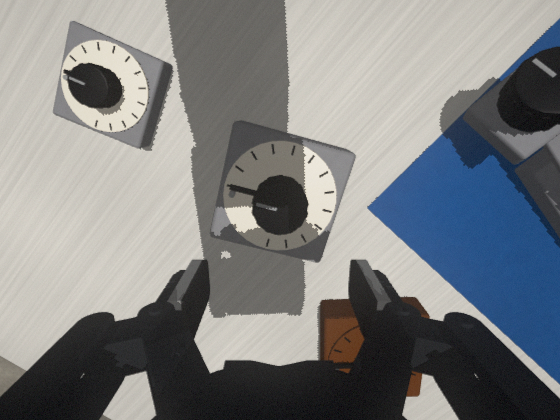

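The pointer (tip at 232,187) lies against the pin (232,193), where the torque jumped. I'll back off, do a last check and hand in.

```bash
python3 - <<'E'
from h import *
np.set_printoptions(precision=4,suppress=True)
p=cv2.imread("pics/w7.png");cv2.imwrite("pics/c2.png",cv2.resize(p[150:230,200:310],None,fx=6,fy=6,interpolation=2))
ctrl.set_joints([-1.437,0.207,1.542,0,1.393,-0.15])
for n in("top","scene"):
    p,d=optics.grab_frame(n);P=cloud(n,d);print(level(P))
    D0=np.load(f"pics/{n}0.npy")
    for k,(x0,y0,x1,y1) in {"top":dict(jar=(150,148,185,178),met=(140,190,190,250),sp=(270,210,300,280)),"scene":{}}[n].items():
        print(k,np.median(abs(d-D0)[y0:y1,x0:x1]),np.percentile(abs(d-D0)[y0:y1,x0:x1],95))
print(sensors.read_state()["t"])
E
```

```text
(array([0.0019, 0.003 ]), array([-0.1217, -0.2213, 95.0385]), np.float64(2.373727958359161), 3238, array([-0.0008,  0.0795]))
jar 3.3269653 10.777185
met 3.3405762 10.03498
sp 3.4489746 10.149822
(array([ 0.0031, -0.0001]), array([ 2.4961,  0.1499, 94.2665]), np.float64(1.8294212458199637), 3844, array([0.0646, 0.0614]))
23.1667
```

View pics/c2.png

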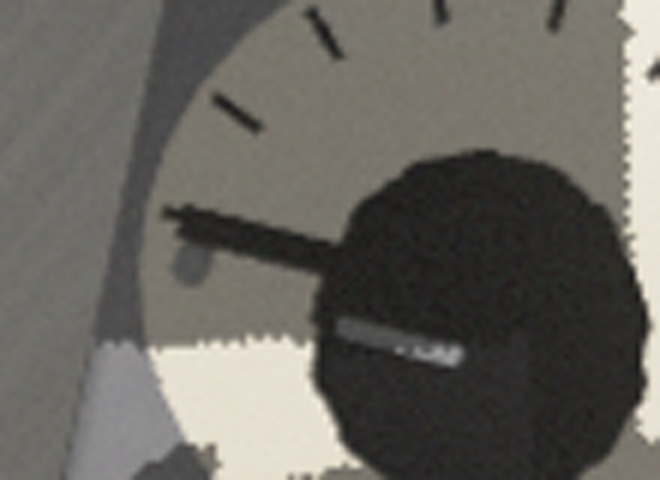

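The enlarged crop shows the pointer (190,225) touching the pin (192,262). The platform reads level in every view to within the camera noise of 1–4 mrad, and the bystanders haven't moved.

```bash
python3 -c "
from plant import ctrl
print(ctrl.finish_job())"
```

```text
the job is handed in; nothing more can be done
None
```

The job is handed in: the platform is level to about 1 mrad by the close wrist-camera view, the peak pointer is back against its zero stop, the gripper has let go of everything, and the meter, jar and spanner were not touched.

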